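# Lift the torch from its charging stand and hold its slanting beam on the flange

## Robot

A 6-joint arm with a two-finger parallel gripper is mounted at the origin on a cart in front of the work surface, level with it; the furniture and walls round the work are solid. World frame = base frame: x ahead of the robot, y to its left, z up, the work surface at z = 0. Lengths are in m, angles in degrees, forces in N, time in s.
With the tool pointing down it reaches from about 0.325 to 0.85 m from the base axis. Payload 15.5 kg.
Tool frame: the origin (TCP) lies at the very end of the fingers, on their centre line; the grasp point (between the pads) lies arm.grip_depth behind it (arm.grip_depth is the distance from the TCP to the grasp point, in m); z points along the fingers, y is the line along which they close (so a half turn about z gives the same grasp; the last joint's range is limited). The gripper opens to 91 mm and grips with 3 to 60 N. Pads are 32 mm wide; open, the fingers measure 118 mm over their backs; the gripper's body (76 mm by 178 mm) begins 60 mm behind the grasp point.
Start: joints at [-73.826, 28.281, 77.091, -0, 74.628, -5.472], TCP at [0.231, -0.581, 0.214] pointing down, gripper open.
Joint ranges: [-166.48, 166.48], [-47.26, 123.95], [12.59, 153.08], [-70.14, 250.14], [6.76, 159.57], [-176.63, 176.63]. Speed limits (degrees/s): [108.29, 108.29, 147.25, 172.46, 172.46, 172.46].

## Interface

Orientations are given as a 3x3 rotation matrix whose columns are the frame's x, y, z axes.
In Python, from rig import arm gives the robot as it stands. Calls block until the motion is done:
- arm.move_to(position, orientation): joint-space move of the TCP to a pose.
- arm.move_l(position, orientation=None, feed=0.15): straight line of the TCP; orientation=None keeps the orientation; feed is the mean speed in m/s.
- arm.move_joints(angles): joint-space move.
- arm.grip(opening): finger opening in m; the grip force is fixed at half the most; returns when the fingers have stopped.
- arm.sleep(seconds).
- arm.solve_ik(position, orientation): joint angles nearest the present ones, or None.
- arm.snapshot(name): name is "scene" or "top" or "wrist"; returns the picture (480x640x3 uint8, red, green, blue); there is no depth.
- arm.get_calibration(name): a dict with "intrinsics" (3x3 intrinsics, pixels), "k1" (the pictures are not rectified: a ray, as slopes to the right and down, at radius r is drawn at 1 + k1 r^2 times it, then the intrinsics apply), "cam_to_world" (4x4, takes a point from camera to world coordinates). Camera axes: x right, y down, z forward; pixel columns grow to the right and rows downward; lengths in m; the calibration is good to about 2 mm. A picture is of the moment at which its call begins: read the wrist's pose just before it. get_calibration takes no time and is no camera call; for the wrist camera it gives the pose at the moment of the call.
A pose or a line that the arm cannot do raises arm.Unreachable and nothing moves.
- arm.sign_off(): hands the job in; it is judged then, once.
Readings, each from a call of its own:
- arm.current_t(): time.
- arm.current_joint_positions(): joint angles.
- arm.current_dq(): joint speeds.
- arm.current_tau(): joint torques, N m.
- arm.current_ee_pos(): TCP position.
- arm.current_tool_rot(): TCP orientation.
- arm.current_force(): force on the tool from outside, world axes, zero at the start.
- arm.current_torque(): the same for the moment, N m.
- arm.current_width(): finger opening in m.
- arm.current_grasp_force(): force on a finger pad.
Only numpy, scipy, OpenCV 4.12 (cv2) and the standard library are available. Lean on these libraries where they do the work, as an engineer would, in place of code of your own. Each camera call takes 0.05 s, during which the arm holds its last target. There are 200 camera calls.

## Task

The steel flange is about to be checked for scratches and needs a light held on it: draw the dark torch straight up out of its charging stand, gripping its thin plastic barrel gently (no more than about 50 N at each finger) and without dragging, lifting or tipping the stand. Then tilt the torch to about 45 degrees so that its beam slants down onto the middle of the flange's raised hub from about 20 cm away, and finish while still holding it there, quite still, in the air. Leave the flange, the die ring, the bush and the caliper as they lie.

Things in the scene. Friction and masses are not known exactly. Their poses are not given: they have to be found in the camera images.
- torch: dark grey torch, switched on, 125 mm long, about 0.14 kg: round barrel 26 mm thick (the 80 mm at the tail), then a 19 mm taper to the round head, 36 mm thick. It stands on its lens, head down in the charging stand, barrel upright and bare. Body origin is on the skin of the torch near its middle, not on its axis: use point torch_lens
- torch_lens (a point): centre of the torch's round lens, on the torch's axis. Its z axis runs along the torch from the lens towards the tail (upright, pointing up, while the torch stands in the stand); the beam leaves along -z. The tail end is 125 mm, the bare barrel 46 to 125 mm along +z. While the torch stands in the stand this point is 16 mm above the bench
- charger: charging stand, loose, 1.2 kg: grey foot 100 x 90 x 14 mm with a round orange socket cup, 53 mm across, inner diameter 41 mm, rim 62 mm above the bench. Origin at the bench on the cup's axis, z up. Two sprung plungers in the cup nip the taper of the torch head; a straight upward pull of 3 to 8 N frees it; it is clear of the cup once the lens is above the rim, 46 mm up
- flange: steel pipe flange lying flat: disc 112 mm across and 17 mm thick with a ring of bolt holes, and in its middle a raised round hub 65 mm across with a bore; 36 mm high in all, 0.75 kg, loose. Origin under its centre, z up
- flange_top (a point): centre of the top of the flange's hub, 36 mm above the bench: the point to light
- die_ring: steel die ring lying flat, 80 mm across, 26 mm high, with a bore, loose; origin under its centre. Not to be moved
- bush: plain steel bush standing on end, 42 mm across, 40 mm high, loose; origin under its centre. Not to be moved
- caliper: steel vernier caliper lying flat in front of the press, 216 mm long (along its y), 69 mm wide, 8 mm high, loose; origin under its middle. Not to be moved. The press behind it is fixed: its uprights and its crossbeam (444 mm above the bench) begin at world x = 0.78, so keep wrist and elbow well on the near side. An open carton up to 150 mm high lies on the bench to the right (y below -0.35)
Things that resemble listed ones, but are neither listed nor needed, are in the scene too. Leave any red look-alike of the flange alone.

How it is judged:
By the outcome, as a careful person would: the job done as asked, in the order asked, and still so for the second after the job is handed in, while the arm keeps its last pose, push and grip.
It also fails if it takes over 40 s, if anything falls off the work surface, if the arm or the gripper's body presses on something with over 40 N, if the wrist force passes 120 N, or if a joint passes its speed limit or range.

## Working session

There is one attempt and no reset: what is moved stays moved. The work goes in short steps, each a Python script; the robot and the scene stay as the last script left them, time stands still between calls to the robot, and variables do not carry over. Pictures are saved under pics/ and viewed, at most 10 in all, crops included, and the job is handed in when it is done.

```bash
mkdir -p pics; cat > h.py <<'E'
import numpy as np, cv2, json
from rig import arm
def snap(n,f):
    c=arm.get_calibration(n); im=arm.snapshot(n)
    cv2.imwrite(f"pics/{f}.png",im[:,:,::-1])
    json.dump({k:np.asarray(v).tolist() for k,v in c.items()},open(f"pics/{f}.json","w"))
    return im
def cal(f): return {k:np.array(v) for k,v in json.load(open(f"pics/{f}.json")).items()}
def ray(c,uv):
    K=c["intrinsics"]; d=cv2.undistortPoints(np.array([[uv]],float),K,np.array([float(c["k1"]),0,0,0]))[0,0]
    T=c["cam_to_world"]; return T[:3,3],T[:3,:3]@np.array([d[0],d[1],1])
def at(c,uv,z):
    o,d=ray(c,uv); return o+d*(z-o[2])/d[2]
def proj(c,P):
    T=np.linalg.inv(c["cam_to_world"]); rv=cv2.Rodrigues(T[:3,:3])[0]
    return cv2.projectPoints(np.atleast_2d(np.array(P,float)),rv,T[:3,3],c["intrinsics"],np.array([float(c["k1"]),0,0,0]))[0][:,0]
E
python3 - <<'E'
from h import *
for n in("scene","top"):
    snap(n,n); c=cal(n); print(n,c["cam_to_world"].round(3).tolist(),c["intrinsics"].round(1).tolist(),c["k1"])
print(arm.grip_depth,arm.current_t())
E
```

```text
scene [[-0.003, 0.883, -0.47, 0.97], [1.0, 0.001, -0.005, 0.034], [-0.004, -0.47, -0.883, 0.91], [0.0, 0.0, 0.0, 1.0]] [[536.4, 0.0, 316.4], [0.0, 536.4, 245.1], [0.0, 0.0, 1.0]] -0.12204208927595758
top [[0.025, -0.997, 0.067, 0.464], [-0.999, -0.026, -0.019, 0.057], [0.021, -0.066, -0.998, 0.995], [0.0, 0.0, 0.0, 1.0]] [[522.1, 0.0, 319.0], [0.0, 522.1, 245.6], [0.0, 0.0, 1.0]] -0.10147152953966497
0.0188 0.1
```

View pics/scene.png

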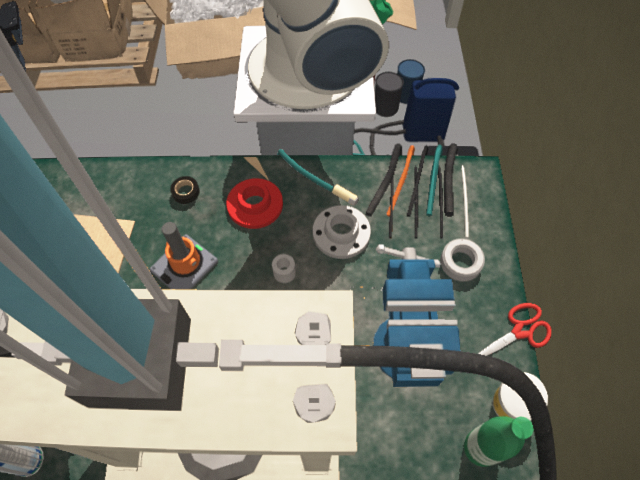

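View pics/top.png

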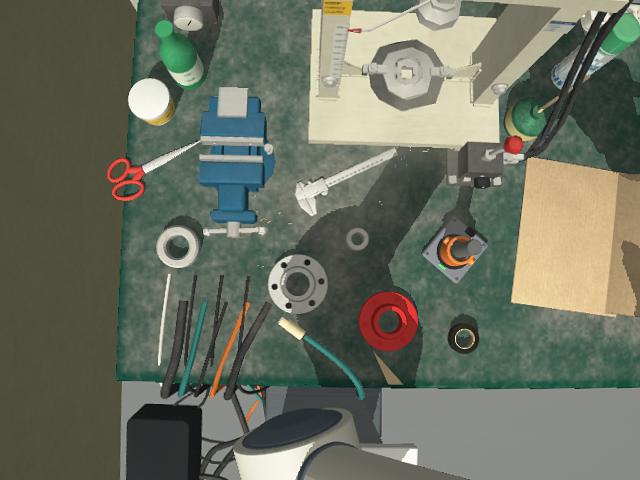

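The scene picture shows the torch in its orange cup at (178,245), the grey flange at (342,230) and the red look-alike at (254,203). The top picture shows the torch tail near (466,247), the flange at (297,284) and the red one at (388,320). Other round candidates in the top view are the die ring (178,247), the bush (357,239) and a black ring (463,338). The grey disc with bolt holes and a hub at (297,284) fits the flange. I'll confirm it in one enlarged crop.

```bash
python3 - <<'E'
from h import *
t=cv2.imread("pics/top.png");s=cv2.imread("pics/scene.png")
f=lambda im,x,y:cv2.resize(im[y:y+75,x:x+100],(400,300),interpolation=cv2.INTER_CUBIC)
cv2.imwrite("pics/crop.png",np.vstack([np.hstack([f(t,405,210),f(t,248,247)]),np.hstack([f(s,135,215),f(s,292,195)])]))
T,S=cal("top"),cal("scene")
print("flange",at(T,(298,284),.036),at(S,(342,224),.036))
print("tail",at(T,(467,247),.141),at(S,(170,229),.141))
for n,uv,z in(("die",(178,247),.026),("bush",(357,239),.04),("cal",(345,180),.008),("red",(388,320),.036),("gauge",(475,165),.05),("box",(515,300),.15)): print(n,at(T,uv,z).round(3))
E
```

```text
flange [0.45632038 0.07543164 0.036     ] [0.45885697 0.07706412 0.036     ]
tail [ 0.52487108 -0.20536311  0.141     ] [ 0.52975719 -0.21505493  0.141     ]
die [0.519 0.301 0.026]
bush [ 0.542 -0.031  0.04 ]
cal [ 0.657 -0.009  0.008]
red [ 0.394 -0.091  0.036]
gauge [ 0.685 -0.248  0.05 ]
box [ 0.439 -0.285  0.15 ]
```

View pics/crop.png

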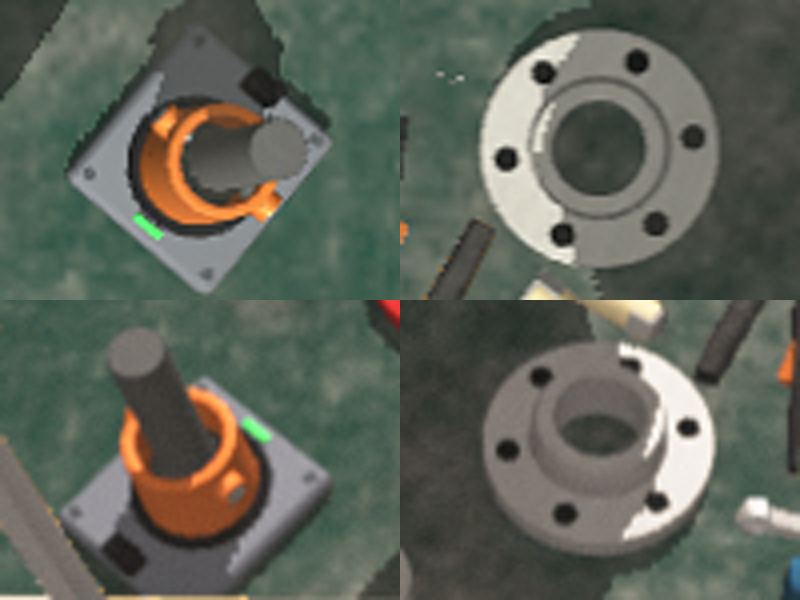

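The crop confirms both: the torch tail is at top (474,247) and scene (169,228), and the six-hole grey flange has its hub centre at top (298,284) and scene (342,224). Next I'll triangulate them and list grasp and aim poses.

```bash
python3 - <<'E'
from h import *
T,S=cal("top"),cal("scene")
print("flange",at(T,(297.7,283.5),.036),at(S,(342,223.5),.036))
print("tail",at(T,(474.2,247),.141),at(S,(169.2,228.2),.141)); print("rim",at(T,(457.8,249.7),.062), at(S,(135+179/4,215+432/4),.062))
print(arm.current_tool_rot().round(3).tolist())
F=np.array([.4575,.0762,.036])
def R(phi,roll,tilt):
    p,t=np.radians([phi,tilt]); z=np.array([np.cos(p)*np.sin(t),np.sin(p)*np.sin(t),-np.cos(t)])
    y=np.array([-np.sin(p),np.cos(p),0]); x=np.cross(y,z); r=np.radians(roll)
    xx=np.cos(r)*x+np.sin(r)*y
    return np.c_[xx,np.cross(z,xx),z]
for phi in range(0,360,30):
  for roll in range(0,360,45):
    m=R(phi,roll,45); q=arm.solve_ik(F-.27*m[:,2],m)
    if q is not None: print(phi,roll,np.round(q).astype(int))
print("grasp")
for yaw in range(-180,180,30):
    q=arm.solve_ik([.527,-.217,.086],R(0,yaw,0))
    if q is not None: print(yaw,np.round(q).astype(int))
E
```

```text
flange [0.45722071 0.0760053  0.036     ] [0.45776398 0.07708542 0.036     ]
tail [ 0.52518855 -0.21763113  0.141     ] [ 0.52821517 -0.21662778  0.141     ]
rim [ 0.52517712 -0.21264846  0.062     ] [ 0.66660451 -0.20033008  0.062     ]
[[0.929, 0.369, -0.0], [0.369, -0.929, 0.001], [0.0, -0.001, -1.0]]
0 0 [ -53  -37  150   49   48 -171]
0 45 [ -53  -37  150   49   48 -126]
0 90 [-53 -37 150  49  48 -81]
0 135 [-53 -37 150  49  48 -36]
0 180 [-53 -37 150  49  48   9]
0 225 [-53 -37 150  49  48  54]
0 270 [-53 -37 150  49  48  99]
0 315 [-53 -37 150  49  48 144]
30 0 [-84   1 141  45  67 127]
30 45 [-84   1 141  45  67 172]
30 90 [ -84    1  141   45   67 -143]
30 135 [-84   1 141  45  67 -98]
30 180 [-84   1 141  45  67 -53]
30 225 [-84   1 141  45  67  -8]
30 270 [-84   1 141  45  67  37]
30 315 [-84   1 141  45  67  82]
60 0 [-61  18 115  38  77 130]
60 45 [-61  18 115  38  77 175]
60 90 [ -61   18  115   38   77 -140]
60 135 [-61  18 115  38  77 -95]
60 180 [-61  18 115  38  77 -50]
60 225 [-61  18 115  38  77  -5]
60 270 [-61  18 115  38  77  40]
60 315 [-61  18 115  38  77  85
[... 2028 characters left out ...]
-40  81 -93]
300 270 [ 56  26  99 -40  81 -48]
300 315 [ 56  26  99 -40  81  -3]
330 0 [ 64  12 125 -54  61  40]
330 45 [ 64  12 125 -54  61  85]
330 90 [ 64  12 125 -54  61 130]
330 135 [ 64  12 125 -54  61 175]
330 180 [  64   12  125  -54   61 -140]
330 225 [ 64  12 125 -54  61 -95]
330 270 [ 64  12 125 -54  61 -50]
330 315 [ 64  12 125 -54  61  -5]
grasp
-180 [-28  33  93   0  54  62]
-150 [-28  33  93   0  54  92]
-120 [-28  33  93   0  54 122]
-90 [-28  33  93   0  54 152]
-30 [ -28   33   93    0   54 -148]
0 [ -28   33   93    0   54 -118]
30 [-28  33  93   0  54 -88]
60 [-28  33  93   0  54 -58]
90 [-28  33  93   0  54 -28]
120 [-28  33  93   0  54   2]
150 [-28  33  93   0  54  32]
```

```bash
cat >> h.py <<'E'
F=np.array([.4575,.0765,.036])
def R(tilt):  # beam heading +y, fingers close along y when upright
    t=np.radians(tilt); z=np.array([0,np.sin(t),-np.cos(t)]); x=np.array([1.,0,0])
    return np.c_[x,np.cross(z,x),z]
E
python3 - <<'E'
from h import *
q0=arm.current_joint_positions()
arm.move_to([.527,-.217,.26],R(0))
snap("wrist","w1"); print(arm.current_t(),arm.current_ee_pos(),arm.current_joint_positions().round(1))
c=cal("w1"); print(c["cam_to_world"].round(3).tolist()); print(proj(c,[[.527,-.217,.141]]))
E
```

```text
1.875 [ 0.52672925 -0.21781964  0.25987207] [-28.5  21.4  81.3  -0.   77.3  61.6]
[[-0.002, -0.965, -0.262, 0.6], [-1.0, 0.002, 0.001, -0.217], [-0.0, 0.262, -0.965, 0.429], [0.0, 0.0, 0.0, 1.0]]
[[323.12017593 227.37357196]]
```

View pics/w1.png

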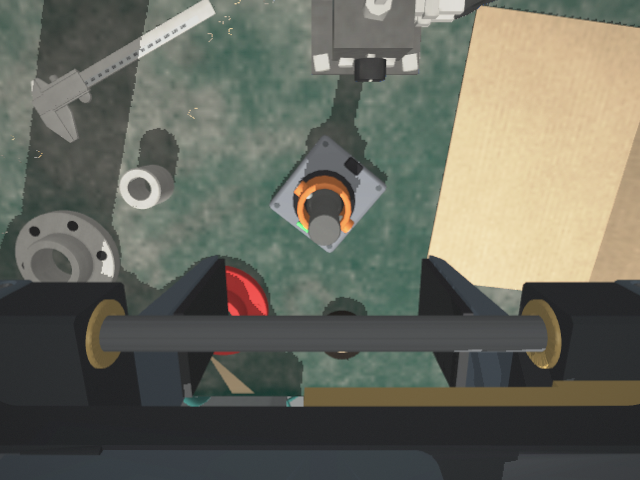

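The wrist picture shows the torch tail at about (325,228), within 2 px (about 1 mm) of my prediction, with the stand clear below it and the fingers on both sides. I'll refine this from the pixel edges.

```bash
python3 - <<'E'
from h import *
im=cv2.imread("pics/w1.png"); c=cal("w1")
cv2.imwrite("pics/w1c.png",cv2.resize(im[185:260,275:375],(800,600),interpolation=cv2.INTER_NEAREST))
for r in (222,228,234): print(r,im[r,300:350].max(1).tolist())
E
```

```text
222 [172, 241, 246, 246, 244, 242, 230, 184, 119, 78, 84, 118, 134, 133, 132, 132, 133, 133, 133, 132, 132, 131, 131, 131, 131, 131, 131, 131, 131, 130, 130, 131, 131, 130, 131, 131, 131, 107, 76, 83, 158, 230, 243, 244, 245, 245, 243, 232, 211, 189]
228 [175, 229, 246, 247, 247, 240, 246, 234, 147, 121, 133, 132, 133, 132, 132, 133, 134, 133, 133, 133, 133, 133, 133, 133, 132, 132, 130, 131, 132, 131, 131, 131, 131, 131, 131, 131, 131, 130, 130, 112, 142, 234, 245, 245, 246, 247, 247, 246, 244, 242]
234 [108, 106, 104, 107, 137, 164, 174, 177, 145, 123, 133, 133, 133, 133, 134, 133, 133, 133, 133, 133, 133, 133, 133, 134, 132, 134, 134, 133, 133, 133, 134, 134, 134, 133, 133, 132, 132, 133, 132, 109, 146, 175, 175, 173, 169, 163, 154, 126, 110, 110]
```

View pics/w1c.png

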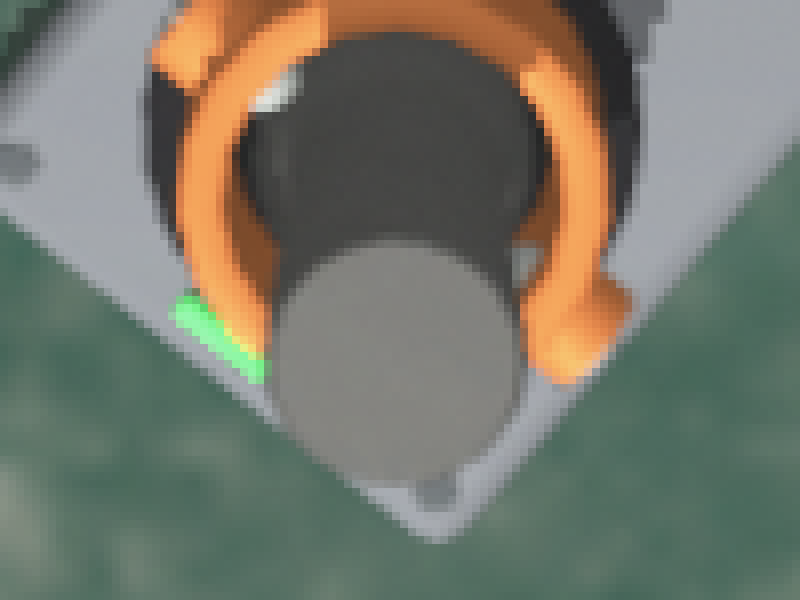

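The crop puts the tail disc centre at about (324.1,229.6), so I'll compute that, descend and close.

```bash
python3 - <<'E'
from h import *
p=at(cal("w1"),(324.1,229.6),.141); print(p)
print(arm.current_ee_pos())
x,y=p[0],p[1]
arm.move_l([x,y,.15],R(0),feed=.15); arm.move_l([x,y,.087],feed=.08)
print(arm.current_ee_pos(),arm.current_force().round(2))
arm.grip(.034); print(arm.current_width(),arm.current_grasp_force(),arm.current_force().round(2))
arm.grip(.022); arm.sleep(.3)
print(arm.current_width(),arm.current_grasp_force(),arm.current_force().round(2),arm.current_torque().round(2),arm.current_ee_pos(),arm.current_t())
E
```

```text
[ 0.52523667 -0.21774845  0.141     ]
[ 0.52672925 -0.21781964  0.25987207]
[ 0.52549393 -0.21788407  0.08740779] [ 1.07 -0.31  0.4 ]
0.034159319130595174 0.0 [-0.66  0.78 -1.05]
0.02497860601501455 29.968672807590337 [-0.15 -0.53 -0.59] [ 0.01  0.03 -0.03] [ 0.52519891 -0.21773692  0.08696665] 5.275
```

Gripped at 30 N with almost no side force. Next is a slow straight lift, then a picture.

```bash
python3 - <<'E'
from h import *
x,y=.52524,-.21775
for z,f in((.095,.02),(.14,.05),(.24,.1)):
    arm.move_l([x,y,z],feed=f); print(z,arm.current_force().round(2),arm.current_torque().round(2),arm.current_grasp_force().round(1),arm.current_width().round(4),arm.current_t())
arm.sleep(.3); print(arm.current_ee_pos(),arm.current_force().round(2))
a=snap("top","top2"); b=snap("scene","scene2")
cv2.imwrite("pics/lift.png",np.hstack([cv2.resize(a[170:320,380:580],(400,300)),cv2.resize(b[120:300,80:320],(400,300))])[:,:,::-1])
E
```

```text
Traceback (most recent call last):
AttributeError: 'float' object has no attribute 'round'
```

```bash
python3 - <<'E'
from h import *
x,y=.52524,-.21775
for z,f in((.14,.05),(.24,.1)):
    arm.move_l([x,y,z],feed=f); print(z,arm.current_force().round(2),arm.current_torque().round(2),arm.current_grasp_force(),arm.current_width(),arm.current_t())
arm.sleep(.3); print(arm.current_ee_pos(),arm.current_force().round(2))
a=snap("top","top2"); b=snap("scene","scene2")
cv2.imwrite("pics/lift.png",np.hstack([cv2.resize(a[170:320,380:580],(400,300)),cv2.resize(b[120:300,80:320],(400,300))])[:,:,::-1])
E
```

```text
0.14 [ 0.11 -0.08 -2.82] [0.05 0.01 0.  ] 29.968757300666766 0.024508694017832063 6.875
0.24 [ 0.73  0.13 -0.95] [0.03 0.06 0.04] 29.968671036476735 0.024819708095672337 8.025
[ 0.52513469 -0.2176898   0.23970004] [-0.21 -0.22 -1.27]
```

View pics/lift.png

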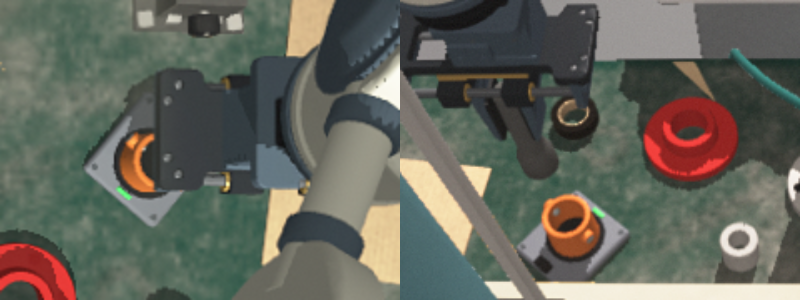

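The torch is out of the cup and hanging straight, the stand hasn't moved (cup at crop (570,215)), and the force reading matches the torch's weight. Now the tilt.

```bash
python3 - <<'E'
from h import *
m=R(45); arm.move_l(F-.271*m[:,2],m,feed=.06); arm.sleep(.8)
print(arm.current_ee_pos(),F-.271*m[:,2],(arm.current_tool_rot()-m).round(4).tolist(),arm.current_grasp_force(),arm.current_width(),arm.current_force().round(2),arm.current_t())
b=snap("scene","scene3"); snap("top","top3")
z=arm.current_tool_rot()[:,2]; tcp=arm.current_ee_pos(); L=tcp+.071*z
for f in("scene3","top3"): print(f,proj(cal(f),[L,F,L-.125*z]).round(1).tolist())
cv2.imwrite("pics/fin.png",cv2.resize(b[90:300,180:460],(800,600),interpolation=cv2.INTER_CUBIC)[:,:,::-1])
E
```

```text
[ 0.4574984  -0.11512704  0.22760748] [ 0.4575     -0.11512594  0.22762594] [[-0.0, -0.0, -0.0], [0.0, 0.0, 0.0], [-0.0, -0.0, 0.0]] 29.96839193132473 0.024650699571140126 [ 1.15  0.1  -0.34] 11.4333
scene3 [[259.7, 180.3], [341.7, 223.4], [196.6, 147.4]]
top3 [[385.8, 286.0], [297.4, 283.3], [457.2, 288.1]]
```

View pics/fin.png

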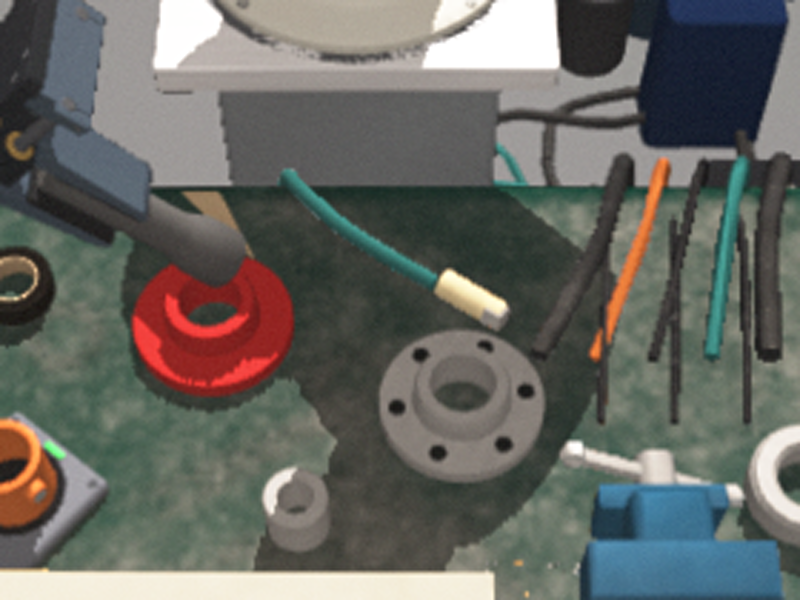

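View pics/top3.png

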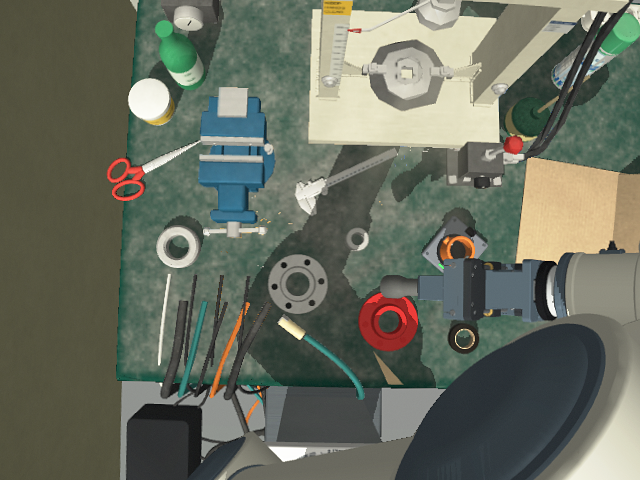

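The top picture shows the torch head at (398,286), aimed left at the flange (298,284). The scene crop shows it slanting down with its face near the predicted (228,258). I'll overlay the torch outline once to check for slip in the grip.

```bash
python3 - <<'E'
from h import *
z=arm.current_tool_rot()[:,2]; R_=arm.current_tool_rot(); L=arm.current_ee_pos()+.071*z; out=[]
a=np.linspace(0,2*np.pi,60)
for f,(u,v) in(("scene3",(210,130)),("top3",(370,250))):
    im=cv2.resize(cv2.imread(f"pics/{f}.png")[v:v+75,u:u+100],(800,600),interpolation=cv2.INTER_CUBIC); c=cal(f)
    P=np.vstack([L-s*z+r*(np.cos(a)[:,None]*R_[:,0]+np.sin(a)[:,None]*R_[:,1]) for s,r in((0,.018),(.027,.018))])
    p=proj(c,P); hull=((p-[u,v]+.5)*8).astype(np.int32)
    cv2.polylines(im,[cv2.convexHull(hull)],True,(0,255,255),1)
    P=np.vstack([L-s*z+.013*(np.cos(a)[:,None]*R_[:,0]+np.sin(a)[:,None]*R_[:,1]) for s in(.046,.125)])
    cv2.polylines(im,[cv2.convexHull(((proj(c,P)-[u,v]+.5)*8).astype(np.int32))],True,(0,255,0),1)
    out.append(im[:,:800])
cv2.imwrite("pics/ov.png",cv2.resize(np.vstack(out),(400,600),interpolation=cv2.INTER_AREA))
E
```

```text
(no output)
```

View pics/ov.png

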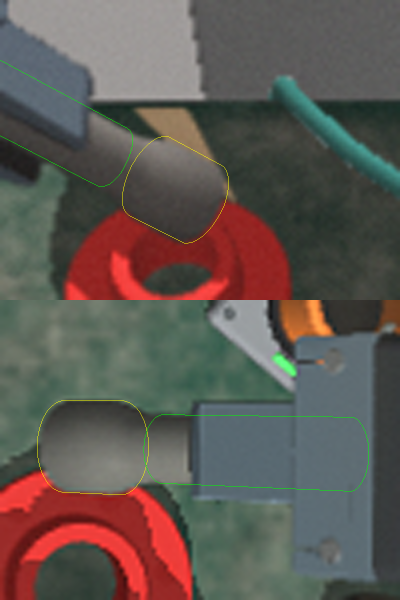

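The outline matches the torch head and barrel in both views, so it hasn't slipped or tilted in the grip, and the aim and distance are as planned.

```bash
python3 - <<'E'
from h import *
print(np.abs(arm.current_dq()).max(),arm.current_grasp_force(),arm.current_t()); print(arm.sign_off())
E
```

```text
0.08566331631332598 29.96843124332372 11.5333
the job is handed in; nothing more can be done
None
```

I handed the job in at 11.5 s: the torch came straight up out of its stand at about 30 N per finger, and the arm is holding it still at 45° with the lens 20 cm from the flange hub's centre; the flange, die ring, bush, caliper and stand look unmoved in the pictures.

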